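Press the access cover's push-pin fasteners home, crosswise

ROBOT

A 7-joint arm with a two-finger parallel gripper is mounted at the origin on the work surface. World frame = base frame: x ahead of the robot, y to its left, z up, the work surface at z = 0. Lengths are in m, angles in rad, forces in N, time in s.
With the tool pointing down it reaches from about 0.35 to 0.9 m from the base axis. Payload 8.1 kg.
Tool frame: the origin (TCP) lies on the centre line of the jaws, within the pads' length; the fingertips stand 11 mm ahead of it and the grasp point (between the pads) lies 8 mm behind it; z points along the fingers, y is the line along which they close (so a half turn about z gives the same grasp; the last joint's range is limited). The gripper opens to 92 mm and grips with 3 to 60 N. Pads are 19 mm wide; open, the fingers measure 130 mm over their backs; the gripper's body (75 mm by 190 mm) begins 47 mm behind the grasp point.
Start: joints at [1.236, 0.434, 0.025, 1.573, -0.012, 1.134, -0.075], TCP at [0.144, -0.608, 0.238] pointing down, gripper open.
Joint ranges: [-2.62, 2.62], [-0.44, 2.09], [-1.27, 1.32], [0.08, 2.57], [-1.32, 4.46], [0.12, 2], [-2.74, 2.74]. Speed limits (rad/s): [2.22, 2.22, 3.01, 3.01, 3.14, 3.14, 3.14].

INTERFACE

Orientations are given as a 3x3 rotation matrix whose columns are the frame's x, y, z axes.
In Python, from workcell import ctrl gives the robot as it stands.
- The arm moves only by the tool apply_moves, never from a script. Its argument "series" is a list of rows, each an object with "xyz": the shift along the tool's x, y, z as a fraction of full scale, a list of three; "delta_rot": the turn, a rotation vector about the tool's x, y, z as a fraction of full scale, a list of three; "claw": the gripper command: -1 is shut, 1 is fully open, values between are in proportion. A call has 1 to 10 rows; each row shifts and turns the commanded pose from where the row before left it, along the tool's axes as they then stand; what a row does not reach is not made up. Full scale, the value 1, is 0.075 m for a shift and 120 degrees for a turn. A row lasts 1/12 s, in which the tool goes at most 41.7 mm and 7.16 degrees, less where a joint would pass 70% of its speed; a pose out of reach is approached as far as the arm can. A call with a number of a shift or a turn outside -1 to 1 is refused whole. A call with a gripper value outside its range is refused whole. The fingers move at their own pace and stop on an object; "force" is the grip in N (left out, the last holds). Time passes only in rows, so rows that do not move let the fingers close. It gives the time, the measured TCP pose, the force, the opening and the grip force at its end, in the units of the state.
- ctrl.get_obs(): the state, without advancing time (a new reading comes with each control period).
- ctrl.read_camera(name): name is "side" or "top" or "wrist"; returns the picture (384x512x3 uint8, red, green, blue); there is no depth.
- ctrl.camera_model(name): a dict with "vertical_fov" (degrees; the focal length in pixels is half the picture's height over the tangent of half this angle, whatever the lens; pixels are square), "cx", "cy" (the principal point, pixels), "extrinsics" (4x4, takes a point from world to camera coordinates). Camera axes: x right, y down, z forward; pixel columns grow to the right and rows downward; lengths in m; the calibration is good to about 2 mm. A picture is of the moment at which its call begins: read the wrist's pose just before it. camera_model takes no time and is no camera call; for the wrist camera it gives the pose at the moment of the call.
- ctrl.job_done(): hands the job in; it is judged then, once.
The state is a dict: "time": time; "joints": joint angles; "joint_velocities": joint speeds; "joint_efforts": joint torques, N m; "tcp_pos": TCP position; "ee_rot": TCP orientation; "wrist_force": force on the tool from outside, world axes, zero at the start; "wrist_torque": the same for the moment, N m; "width": finger opening in m; "grip_force": force on a finger pad.
Only numpy, scipy, OpenCV 4.12 (cv2) and the standard library are available. Lean on these libraries where they do the work, as an engineer would, in place of code of your own. Each camera call takes 0.05 s, during which the arm holds its last target. There are 200 camera calls.

TASK

Fasten the access cover by pressing the pins of its four push-pin fasteners fully home with a fingertip, one at a time and gently, crosswise so that the cover seats evenly: first the one at the cut-off corner, then the one diagonally opposite it, then the one at the other end of the cut-off corner's long side, and last the fourth. Only press the pins: do not pull them, and leave the socket and the tin on the cover and everything else on the bench where it is.

Things in the scene. Friction and masses are not known exactly. Their poses are not given: they have to be found in the camera images.
- panel: Workpiece, fixed to the bench: green-primed sheet-metal skin 290 x 220 mm on stringers and a 300 x 230 mm plywood board, skin top 45 mm above the bench, with small flat skin rivets round its edge. Origin: centre of the underside, on the bench; x along the long side, z up. It may be turned any way round.
- cover (a point): Centre of the top of the bare aluminium access cover on the skin: 230 (panel x) x 164 x 3 mm, top 48 mm above the bench. Its +x +y corner is cut off at 45 degrees (42 mm legs), the other three are square. Near each corner sits a plastic fastener: black flange 26 mm across, 3 mm high (top 51 mm above the bench), with a grey central pin 13 mm across standing proud.
- pin_cut_top (a point): Centre of the flat top of the fastener pin at the cover's cut-off corner, at x +82, y +50 mm of the panel's frame. The pin moves straight down; its top stands 6 to 7.5 mm above its flange at the start and 0.5 mm above it when fully home (51.5 mm above the bench).
- pin_opposite_top (a point): Centre of the flat top of the fastener pin diagonally across from the cut-off corner, at x -90, y -58 mm of the panel's frame. The pin moves straight down; its top stands 6 to 7.5 mm above its flange at the start and 0.5 mm above it when fully home (51.5 mm above the bench).
- pin_third_top (a point): Centre of the flat top of the fastener pin at the other end of the long side that ends at the cut-off corner, at x -90, y +58 mm of the panel's frame. The pin moves straight down; its top stands 6 to 7.5 mm above its flange at the start and 0.5 mm above it when fully home (51.5 mm above the bench).
- pin_last_top (a point): Centre of the flat top of the fastener pin at the other end of the short side that ends at the cut-off corner, at x +90, y -58 mm of the panel's frame. The pin moves straight down; its top stands 6 to 7.5 mm above its flange at the start and 0.5 mm above it when fully home (51.5 mm above the bench).
- pin_cut (a joint): How far the pin at the cover's cut-off corner, at x +82, y +50 mm of the panel's frame is pressed in, m: 0 to 0.0015 at the start, 0.007 fully home on a hard stop, negative if pulled up. Friction of about 5 N resists it and holds it wherever it is left; past the stop, over 40 N would dent the cover.
- pin_opposite (a joint): How far the pin diagonally across from the cut-off corner, at x -90, y -58 mm of the panel's frame is pressed in, m: 0 to 0.0015 at the start, 0.007 fully home on a hard stop, negative if pulled up. Friction of about 5 N resists it and holds it wherever it is left; past the stop, over 40 N would dent the cover.
- pin_third (a joint): How far the pin at the other end of the long side that ends at the cut-off corner, at x -90, y +58 mm of the panel's frame is pressed in, m: 0 to 0.0015 at the start, 0.007 fully home on a hard stop, negative if pulled up. Friction of about 5 N resists it and holds it wherever it is left; past the stop, over 40 N would dent the cover.
- pin_last (a joint): How far the pin at the other end of the short side that ends at the cut-off corner, at x +90, y -58 mm of the panel's frame is pressed in, m: 0 to 0.0015 at the start, 0.007 fully home on a hard stop, negative if pulled up. Friction of about 5 N resists it and holds it wherever it is left; past the stop, over 40 N would dent the cover.
- socket: Loose steel hex socket standing on the middle of the cover, 26 mm across, 30 mm high; origin at the centre of its foot. Bystander.
- tin: Loose flat round grey tin standing on the middle of the cover, 40 mm across, 23 mm high; origin at the centre of its foot. Bystander.
- drill: Loose air drill lying on its side on the bench, about 200 x 170 mm, 44 mm high; barrel along its x, grip to its -y; origin under the barrel. Bystander.
- caliper: Loose digital caliper lying flat, 235 mm long, 14 mm high; origin under the middle of its beam. Bystander.
- hammer: Loose hammer lying on the bench, 270 mm long along its x, head to +x. Bystander.
- screwdriver: Loose screwdriver lying on the bench, 200 mm long along its x, blade to +x. Bystander.
- jar: Loose closed jar standing on the bench, 64 mm across, 75 mm high; origin at the centre of its foot. Bystander.

How it is judged:
By the outcome, as a careful person would: the job done as asked, in the order asked, and still so for the second after the job is handed in, with the robot touching nothing.
It also fails if it takes over 51 s, if anything falls off the work surface, if the arm or the gripper's body presses on something with over 40 N, if the wrist force passes 120 N, or if a joint passes its speed limit or range.

## Working session

There is one attempt and no reset: what is moved stays moved. The work goes in short steps, Python scripts to look and compute and a tool call to move; the robot and the scene stay as the last step left them, time stands still between calls to the robot, and variables do not carry over. Pictures are saved under pics/ and viewed, at most 10 in all, crops included, and the job is handed in when it is done.

Besides the shell and the picture viewer there is one more tool, called after "Request:" as name(argument=value, ...) on one line, values as JSON. apply_moves: Moves the arm, as the interface text tells. Shift numbers are shares of 0.075 m and turn numbers shares of 120 degrees, none past 1 either way. Its arguments: {"type":"object","properties":{"series":{"type":"array","items":{"type":"object","properties":{"xyz":{"type":"array","items":{"type":"number"}},"delta_rot":{"type":"array","items":{"type":"number"}},"claw":{"type":"number"}}}},"force":{"type":"number"}},"required":["series"]}

```bash
mkdir -p pics
python3 - <<'E'
from workcell import ctrl
import cv2,numpy as np
o=ctrl.get_obs();print({k:np.round(v,3).tolist() for k,v in o.items()})
for n in("top","side"):
    m=ctrl.camera_model(n);print(n,m)
    cv2.imwrite(f"pics/{n}0.png",cv2.resize(ctrl.read_camera(n)[:,:,::-1],(800,600),interpolation=cv2.INTER_CUBIC))
E
```

```text
{'time': 0.0, 'joints': [1.236, 0.435, 0.025, 1.574, -0.012, 1.134, -0.075], 'joint_velocities': [0.002, -0.001, 0.0, -0.001, 0.002, -0.001, -0.0], 'joint_efforts': [0.001, -66.786, 0.985, -31.446, -0.061, 0.043, 0.0], 'tcp_pos': [0.143, -0.608, 0.237], 'ee_rot': [[0.973, 0.23, -0.001], [0.23, -0.973, 0.002], [-0.0, -0.002, -1.0]], 'wrist_force': [-0.411, 0.145, 0.382], 'wrist_torque': [-0.036, 0.058, 0.0], 'grip_force': 0.0, 'width': 0.092}
top {'vertical_fov': 48.50725482906571, 'cx': 255.1523285211633, 'cy': 188.05319002652593, 'extrinsics': array([[ 0.02837383, -0.99948851, -0.0147527 , -0.00775856],
       [-0.98521034, -0.02546743, -0.16944613,  0.5636922 ],
       [ 0.16898374,  0.01934235, -0.98542903,  1.28912883],
       [ 0.        ,  0.        ,  0.        ,  1.        ]])}
side {'vertical_fov': 42.81630933632446, 'cx': 251.77806569116623, 'cy': 194.0612000638439, 'extrinsics': array([[-0.99858537, -0.05029885, -0.0172417 ,  0.54023356],
       [-0.02095486,  0.67029545, -0.74179842,  0.05156369],
       [ 0.04886864, -0.74038776, -0.67040124,  1.42120307],
       [ 0.        ,  0.        ,  0.        ,  1.        ]])}
```

View pics/top0.png

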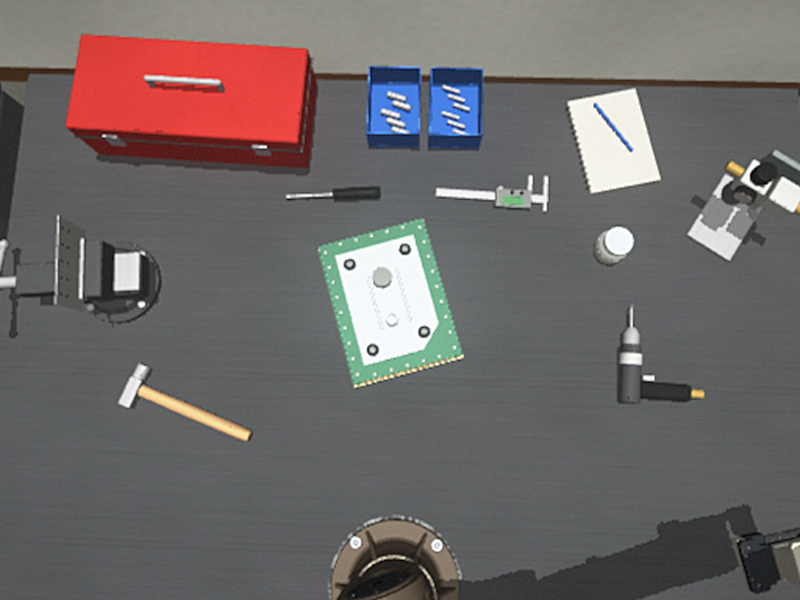

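The picture shows the panel with the cut corner lower right at about (424,331). Opposite it is (349,264), third is (404,249) and last is (372,350). The tin is at (381,277) and the socket at (391,320). Next I fit the panel pose.

```bash
cat > h.py <<'E'
import numpy as np,cv2
from scipy.optimize import least_squares
from workcell import ctrl
P=np.array([[82,50],[-90,-58],[-90,58],[90,-58]])/1000.
def proj(m,X):
    c=X@m["extrinsics"][:3,:3].T+m["extrinsics"][:3,3]
    f=192/np.tan(np.radians(m["vertical_fov"]/2))
    return c[:,:2]/c[:,2:]*f+[m["cx"],m["cy"]]
def world(p,z=.051,Q=P):
    c,s=np.cos(p[2]),np.sin(p[2])
    return np.c_[Q@np.array([[c,s],[-s,c]])+p[:2],np.full(len(Q),z)]
def fit(m,uv,z,p0,Q=P):
    r=least_squares(lambda p:(proj(m,world(p,z,Q))-uv).ravel(),p0)
    return r.x,r.fun.reshape(-1,2)
def local(Xw):
    o=ctrl.get_obs();return (Xw-o["tcp_pos"])@o["ee_rot"]/0.075
E
python3 - <<'E'
from h import *
g=ctrl.read_camera("top");m=ctrl.camera_model("top")
gray=cv2.cvtColor(g,cv2.COLOR_RGB2GRAY)
uv=[]
for u,v in np.array([[424,331],[349,264],[404,249],[372,350]])*.64:
    u0,v0=int(u)-9,int(v)-9;w=gray[v0:v0+19,u0:u0+19]
    big=cv2.resize(w,None,fx=4,fy=4,interpolation=cv2.INTER_CUBIC)
    n,l,s,c=cv2.connectedComponentsWithStats((big<70).astype(np.uint8))
    k=1+np.argmax(s[1:,4]);cs,_=cv2.findContours((l==k).astype(np.uint8),0,2)
    (x,y),r=cv2.minEnclosingCircle(max(cs,key=cv2.contourArea));uv.append([u0+x/4-.4,v0+y/4-.4]);print(uv[-1],r/4)
p,res=fit(m,np.array(uv),.051,[.55,0,np.pi]);print(p,res)
W=world(p,.0585);print(W)
# hover so that wrist cam sees: print local for TCP at panel centre, z .30
print(local(np.array([p[0],p[1],.3])))
mw=ctrl.camera_model("wrist");o=ctrl.get_obs();E=mw["extrinsics"];cw=-E[:3,:3].T@E[:3,3]
print("cam in tool",(cw-o["tcp_pos"])@o["ee_rot"],E[:3,:3]@o["ee_rot"],mw["vertical_fov"])
E
```

```text
[270.8395830154419, 211.975] 3.31980562210083
[223.24577388763427, 168.7930513381958] 3.3186135292053223
[258.6764560699463, 159.04296073913574] 3.226978302001953
[237.9333330154419, 223.4541669845581] 3.3676223754882812
[0.55345773 0.02829863 3.43689141] [[ 0.04508386 -0.09754263]
 [ 0.00828266 -0.12050927]
 [-0.01558424  0.07226697]
 [-0.03796958  0.14291092]]
[[ 0.48955837 -0.04340123  0.0585    ]
 [ 0.62268261  0.10998043  0.0585    ]
 [ 0.65644159 -0.00099854  0.0585    ]
 [ 0.45047387  0.05759581  0.0585    ]]
[ 7.26855929 -7.00212944 -0.83077084]
cam in tool [ 0.06693306  0.00135834 -0.14712572] [[-7.40788024e-04  9.99999718e-01  1.24221608e-04]
 [-9.68022151e-01 -6.85936706e-04 -2.50863797e-01]
 [-2.50863641e-01 -3.06086165e-04  9.68022386e-01]] 66.88714761582733
```

Request:
apply_moves(series=[{"xyz": [0.36,-0.35,0],"claw": -1},{"xyz": [0.36,-0.35,0],"claw": -1},{"xyz": [0.36,-0.35,0],"claw": -1},{"xyz": [0.36,-0.35,0],"claw": -1},{"xyz": [0.36,-0.35,0],"claw": -1},{"xyz": [0.36,-0.35,0],"claw": -1},{"xyz": [0.36,-0.35,0],"claw": -1},{"xyz": [0.36,-0.35,0],"claw": -1},{"xyz": [0.36,-0.35,0],"claw": -1},{"xyz": [0.36,-0.35,0],"claw": -1}])

```text
$.series[0]: bad value
```

Request:
apply_moves(series=[{"xyz": [0.36,-0.35,0],"claw": -1},{"xyz": [0.36,-0.35,0],"claw": -1},{"xyz": [0.36,-0.35,0],"claw": -1},{"xyz": [0.36,-0.35,0],"claw": -1},{"xyz": [0.36,-0.35,0],"claw": -1},{"xyz": [0.36,-0.35,0],"claw": -1},{"xyz": [0.36,-0.35,0],"claw": -1},{"xyz": [0.0,0,0],"claw": -1},{"xyz": [0,0,0],"claw": -1}])

```text
$.series[0]: bad value
```

Run:
```python
from h import *
o=ctrl.get_obs();print(o["time"],o["tcp_pos"],o["ee_rot"],o["width"],o["wrist_force"])
m=ctrl.camera_model("wrist");g=ctrl.read_camera("wrist")
p=np.array([.55346,.0283,3.43689]);print(proj(m,world(p,.051))*1.5625)
cv2.imwrite("pics/w0.png",cv2.resize(g[:,:,::-1],(800,600)));np.savez("w0.npz",g=g,**m)
print(local(world(p,.12)))
```

```text
0.15 [ 0.14345981 -0.60794261  0.23712309] [[ 9.73275229e-01  2.29641439e-01 -3.72295537e-04]
 [ 2.29641718e-01 -9.73274573e-01  1.13430912e-03]
 [-1.01861401e-04 -1.18948955e-03 -9.99999287e-01]] 0.09204069766683882 [ 0.27208422 -0.9700743   0.49921479]
[[ -560.33259326  -653.93072623]
 [-1074.71171649 -1269.29822899]
 [ -798.81099945 -1305.101164  ]
 [ -758.65098539  -608.68451444]]
[[ 6.22009871 -6.26599973  1.56877536]
 [ 8.4171838  -7.84896943  1.57011049]
 [ 8.51557258 -6.3054361   1.56859532]
 [ 6.02204474 -7.69629705  1.57018955]]
```

View pics/w0.png

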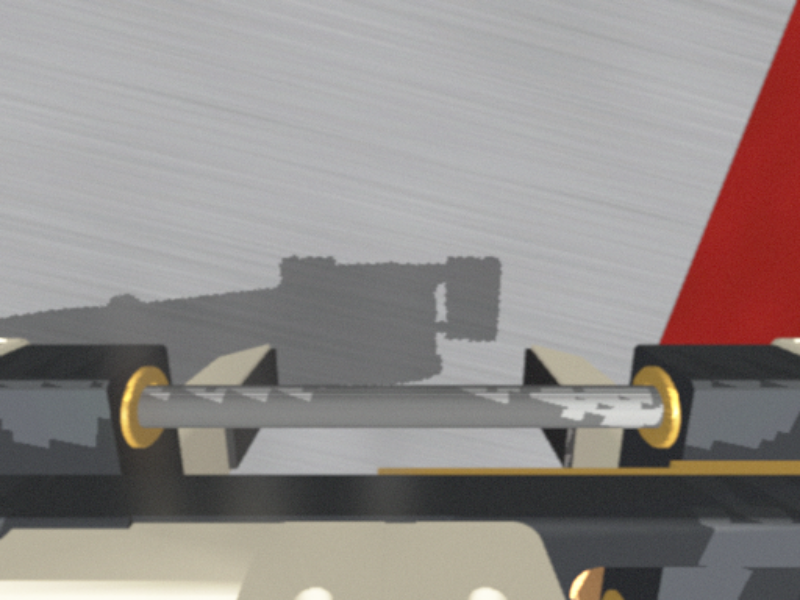

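The wrist picture is still the start view, because both move calls were refused, probably for lacking delta_rot. The gripper fills the picture below row 340. The camera looks to tool +x, so I'll hover short of the panel centre.

Request:
apply_moves(series=[{"xyz": [0.35,-0.39,0],"delta_rot": [0,0,0],"claw": -1},{"xyz": [0.35,-0.39,0],"delta_rot": [0,0,0],"claw": -1},{"xyz": [0.35,-0.39,0],"delta_rot": [0,0,0],"claw": -1},{"xyz": [0.35,-0.39,0],"delta_rot": [0,0,0],"claw": -1},{"xyz": [0.35,-0.39,0],"delta_rot": [0,0,0],"claw": -1},{"xyz": [0.35,-0.39,0],"delta_rot": [0,0,0],"claw": -1},{"xyz": [0.35,-0.39,0],"delta_rot": [0,0,0],"claw": -1},{"xyz": [0.35,-0.39,0],"delta_rot": [0,0,0],"claw": -1},{"xyz": [0.35,-0.39,0],"delta_rot": [0,0,0],"claw": -1}])

```text
time: 0.95
tcp_pos: [0.3134, -0.296, 0.2379]
ee_rot: [[0.973, 0.229, 0.0], [0.229, -0.973, -0.0], [0.0, 0.0, -1.0]]
wrist_force: [1.2, 0.2, 0.3]
width: 0.0363
grip_force: 0.0
```

Request:
apply_moves(series=[{"xyz": [0.35,-0.39,0],"delta_rot": [0,0,0],"claw": -1},{"xyz": [0.35,-0.39,0],"delta_rot": [0,0,0],"claw": -1},{"xyz": [0.35,-0.39,0],"delta_rot": [0,0,0],"claw": -1},{"xyz": [0.35,-0.39,0],"delta_rot": [0,0,0],"claw": -1},{"xyz": [0.35,-0.39,0],"delta_rot": [0,0,0],"claw": -1},{"xyz": [0.35,-0.39,0],"delta_rot": [0,0,0],"claw": -1},{"xyz": [0.35,-0.39,0],"delta_rot": [0,0,0],"claw": -1},{"xyz": [0.35,-0.39,0],"delta_rot": [0,0,0],"claw": -1},{"xyz": [0,0,0],"delta_rot": [0,0,0],"claw": -1},{"xyz": [0,0,0],"delta_rot": [0,0,0],"claw": -1}])

```text
time: 1.78
tcp_pos: [0.4643, -0.0195, 0.2376]
ee_rot: [[0.972, 0.234, -0.0], [0.234, -0.972, 0.001], [0.0, -0.001, -1.0]]
wrist_force: [-0.5, -0.5, 0.4]
width: 0.0001
grip_force: 0.0
```

Run:
```python
from h import *
o=ctrl.get_obs();print(o["time"],o["tcp_pos"],o["width"],o["wrist_force"])
m=ctrl.camera_model("wrist");g=ctrl.read_camera("wrist")
p=np.array([.55346,.0283,3.43689]);print(proj(m,world(p,.051))*1.5625)
cv2.imwrite("pics/w1.png",cv2.resize(g[:,:,::-1],(800,600)));np.savez("w1.npz",g=g,**m)
print(local(world(p,.12)))
```

```text
1.7833 [ 0.46425878 -0.01953458  0.23757784] 9.680262065677272e-05 [-0.48686106 -0.45172769  0.36879613]
[[437.77495333 253.28053418]
 [260.57223123  -1.32186819]
 [439.90438597 -13.58894909]
 [293.43460242 272.49977756]]
[[ 0.27069843  0.36519475  1.56568583]
 [ 2.47102361 -1.21326795  1.56415639]
 [ 2.56624766  0.33046457  1.56393144]
 [ 0.07557727 -1.06550628  1.56597615]]
```

View pics/w1.png

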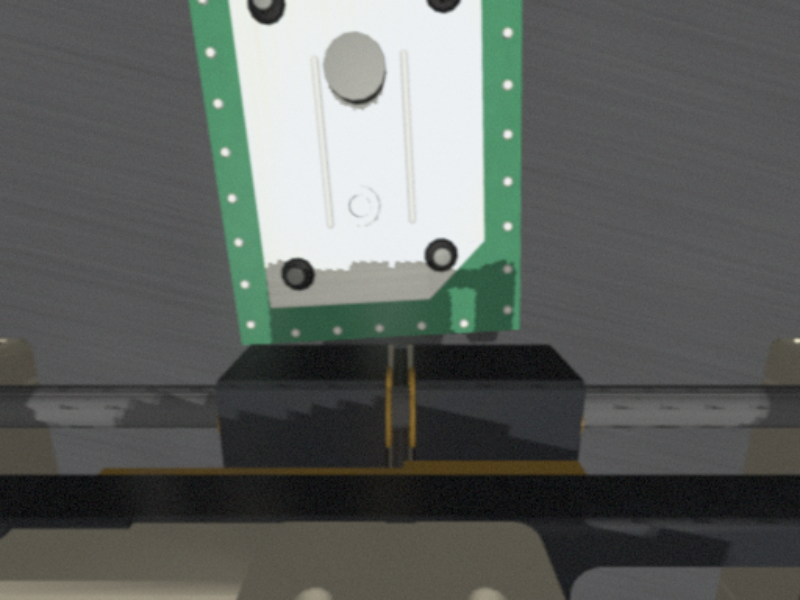

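The wrist view shows the cut flange at (441,255), last at (298,274) and opposite at (267,8), each within about 4 px (3 mm) of the prediction. I'll refine it together with the side camera as a third opinion.

Run:
```python
from h import *
p=np.array([.55346,.0283,3.43689])
z=np.load("w1.npz");m={k:z[k] for k in("vertical_fov","cx","cy","extrinsics")};gw=z["g"]
ms=ctrl.camera_model("side");gs=ctrl.read_camera("side")
for n,m,g in(("wrist",m,gw),("side",ms,gs)):
    gray=cv2.cvtColor(g,cv2.COLOR_RGB2GRAY);uv=[];Q=[]
    for i,(u,v) in enumerate(proj(m,world(p))):
        u0,v0=int(u)-14,int(v)-14
        if u0<0 or v0<0:continue
        big=cv2.resize(gray[v0:v0+29,u0:u0+29],None,fx=4,fy=4,interpolation=cv2.INTER_CUBIC)
        k,l,s,c=cv2.connectedComponentsWithStats((big<60).astype(np.uint8))
        k=1+np.argmax(s[1:,4]);x,y,w,h=s[k,:4];uv.append([u0+(x+w/2)/4-.4,v0+(y+h/2)/4-.4]);Q.append(i)
        print(n,i,(u,v),uv[-1],w/4,h/4)
    q,r=fit(m,np.array(uv),.051,p,P[Q]);print(q,r)
```

```text
wrist 0 (np.float64(280.1759701300309), np.float64(162.09954187242062)) [np.float64(282.1), np.float64(162.975)] 19.0 19.75
wrist 3 (np.float64(187.79814555180585), np.float64(174.39985763770403)) [np.float64(190.475), np.float64(175.35)] 19.75 19.5
[0.55297482 0.02565987 3.43906667] [[ 0.33484613 -0.03820085]
 [-0.33872193  0.06643901]]
side 0 (np.float64(269.65192588543505), np.float64(185.3676679344837)) [np.float64(270.6), np.float64(186.225)] 7.0 3.75
side 1 (np.float64(219.52796394880255), np.float64(221.33425925165085)) [np.float64(220.6), np.float64(222.225)] 7.5 4.25
side 2 (np.float64(211.72969153426567), np.float64(193.82244343768454)) [np.float64(212.85), np.float64(194.6)] 7.0 3.5
side 3 (np.float64(282.82265078278306), np.float64(209.43669078862808)) [np.float64(283.85), np.float64(210.35)] 7.5 4.5
[0.55029711 0.03172859 3.43590497] [[ 0.12410566 -0.05510598]
 [-0.06741062  0.01422516]
 [-0.15078397  0.01575815]
 [ 0.09579957 -0.00876178]]
```

```bash
cat >> h.py <<'E'
PB=np.array([.5528,.0280,3.438])
def to(i,z): o=ctrl.get_obs();print(o["time"],o["tcp_pos"],o["wrist_force"],"->",np.round(local(world(PB,z)[i]),3))
E
python3 -c "
from h import *
to(0,.082)"
```

```text
1.8833 [ 0.46320751 -0.02257782  0.23743847] [-0.05437233 -0.90758482 -0.5758763 ] -> [0.272 0.353 2.072]
```

Request:
apply_moves(series=[{"xyz": [0.09,0.12,0.4],"delta_rot": [0,0,0],"claw": -1},{"xyz": [0.09,0.12,0.4],"delta_rot": [0,0,0],"claw": -1},{"xyz": [0.09,0.11,0.4],"delta_rot": [0,0,0],"claw": -1},{"xyz": [0,0,0.4],"delta_rot": [0,0,0],"claw": -1},{"xyz": [0,0,0.27],"delta_rot": [0,0,0],"claw": -1},{"xyz": [0,0,0.1],"delta_rot": [0,0,0],"claw": -1},{"xyz": [0,0,0],"delta_rot": [0,0,0],"claw": -1},{"xyz": [0,0,0],"delta_rot": [0,0,0],"claw": -1},{"xyz": [0,0,0],"delta_rot": [0,0,0],"claw": -1},{"xyz": [0,0,0],"delta_rot": [0,0,0],"claw": -1}])

```text
time: 2.72
tcp_pos: [0.4904, -0.043, 0.0915]
ee_rot: [[0.973, 0.229, 0.003], [0.229, -0.973, -0.0], [0.003, 0.001, -1.0]]
wrist_force: [0.4, 0.2, -0.1]
width: 0.0005
grip_force: 0.0
```

Run:
```python
from h import *
to(0,.07);g=ctrl.read_camera("side");to(0,.07)
m=ctrl.camera_model("side")
o=ctrl.get_obs();print(proj(m,np.array([o["tcp_pos"]-[0,0,.011],world(PB,.058)[0]])))
cv2.imwrite("pics/s1.png",cv2.resize(g[100:250,170:370,::-1],(800,600),interpolation=cv2.INTER_CUBIC))
```

```text
2.7167 [ 0.49038244 -0.04300582  0.091482  ] [ 0.42888943  0.16262606 -0.1214261 ] -> [-0.021  0.005  0.286]
2.7667 [ 0.49027552 -0.042941    0.09129721] [ 0.47336772 -0.07535731 -0.45940384] -> [-0.02   0.007  0.284]
[[269.47497842 177.8679259 ]
 [269.86972242 183.49270363]]
```

View pics/s1.png

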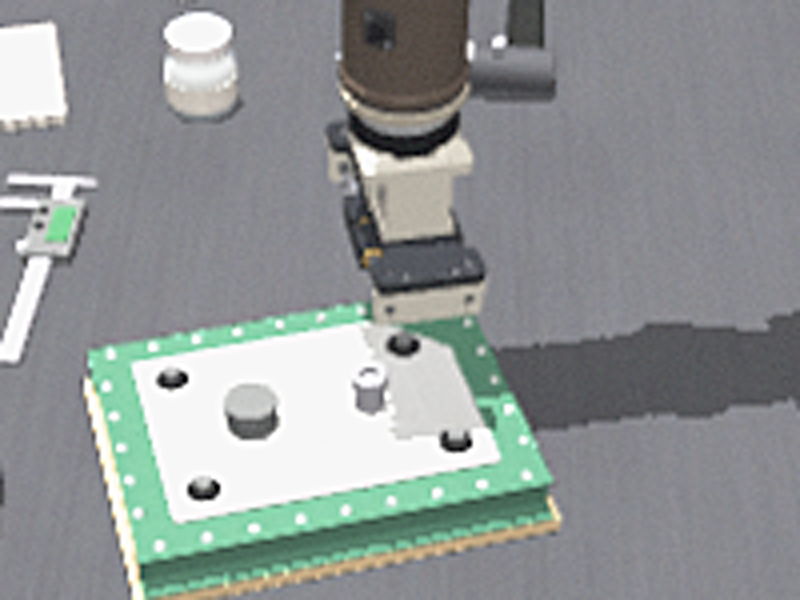

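The side view shows the fingers hidden behind the gripper body. The body's offset agrees with the predicted tip position over the cut pin, crop (403,343). The scene is undisturbed, so I descend gently.

Request:
apply_moves(series=[{"xyz": [-0.02,0,0.1],"delta_rot": [0,0,0],"claw": -1},{"xyz": [0,0,0.1],"delta_rot": [0,0,0],"claw": -1},{"xyz": [0,0,0.04],"delta_rot": [0,0,0],"claw": -1},{"xyz": [0,0,0],"delta_rot": [0,0,0],"claw": -1},{"xyz": [0,0,0],"delta_rot": [0,0,0],"claw": -1},{"xyz": [0,0,0],"delta_rot": [0,0,0],"claw": -1}])

```text
time: 3.27
tcp_pos: [0.488, -0.043, 0.0719]
ee_rot: [[0.973, 0.23, -0.0], [0.23, -0.973, 0.0], [-0.0, -0.0, -1.0]]
wrist_force: [1.1, -0.2, -0.8]
width: 0.0003
grip_force: 0.0
```

Request:
apply_moves(series=[{"xyz": [0,0,0.015],"delta_rot": [0,0,0],"claw": -1},{"xyz": [0,0,0.015],"delta_rot": [0,0,0],"claw": -1},{"xyz": [0,0,0.015],"delta_rot": [0,0,0],"claw": -1},{"xyz": [0,0,0.015],"delta_rot": [0,0,0],"claw": -1},{"xyz": [0,0,0],"delta_rot": [0,0,0],"claw": -1},{"xyz": [0,0,0],"delta_rot": [0,0,0],"claw": -1}])

```text
time: 3.77
tcp_pos: [0.4881, -0.0431, 0.0675]
ee_rot: [[0.973, 0.23, 0.0], [0.23, -0.973, -0.0], [0.0, 0.0, -1.0]]
wrist_force: [-0.5, -0.3, 1.8]
width: 0.0004
grip_force: 0.8
```

Request:
apply_moves(series=[{"xyz": [0,0,0.01],"delta_rot": [0,0,0],"claw": -1},{"xyz": [0,0,0.01],"delta_rot": [0,0,0],"claw": -1},{"xyz": [0,0,0],"delta_rot": [0,0,0],"claw": -1},{"xyz": [0,0,0],"delta_rot": [0,0,0],"claw": -1}])

```text
time: 4.1
tcp_pos: [0.4881, -0.0431, 0.066]
ee_rot: [[0.973, 0.23, 0.0], [0.23, -0.973, -0.0], [0.0, 0.0, -1.0]]
wrist_force: [-0.2, 0.3, 2.6]
width: 0.0004
grip_force: 1.7
```

Request:
apply_moves(series=[{"xyz": [0,0,0.01],"delta_rot": [0,0,0],"claw": -1},{"xyz": [0,0,0.01],"delta_rot": [0,0,0],"claw": -1},{"xyz": [0,0,0],"delta_rot": [0,0,0],"claw": -1}])

```text
time: 4.35
tcp_pos: [0.4881, -0.0431, 0.0645]
ee_rot: [[0.973, 0.23, 0.0], [0.23, -0.973, -0.0], [0.0, 0.0, -1.0]]
wrist_force: [-0.1, -0.3, 3.2]
width: 0.0006
grip_force: 1.6
```

Request:
apply_moves(series=[{"xyz": [0,0,0.01],"delta_rot": [0,0,0],"claw": -1},{"xyz": [0,0,0.01],"delta_rot": [0,0,0],"claw": -1},{"xyz": [0,0,0],"delta_rot": [0,0,0],"claw": -1}])

```text
time: 4.6
tcp_pos: [0.4881, -0.0431, 0.0629]
ee_rot: [[0.973, 0.23, 0.0], [0.23, -0.973, -0.0], [0.0, 0.0, -1.0]]
wrist_force: [0.0, 0.1, 2.5]
width: 0.0002
grip_force: 1.5
```

Request:
apply_moves(series=[{"xyz": [0,0,0.007],"delta_rot": [0,0,0],"claw": -1},{"xyz": [0,0,0],"delta_rot": [0,0,0],"claw": -1}])

```text
time: 4.77
tcp_pos: [0.4881, -0.0431, 0.0627]
ee_rot: [[0.973, 0.23, 0.0], [0.23, -0.973, -0.0], [0.0, 0.0, -1.0]]
wrist_force: [-1.1, -0.2, 7.9]
width: 0.0002
grip_force: 4.0
```

Request:
apply_moves(series=[{"xyz": [0,0,0.007],"delta_rot": [0,0,0],"claw": -1},{"xyz": [0,0,0],"delta_rot": [0,0,0],"claw": -1},{"xyz": [0,0,0],"delta_rot": [0,0,0],"claw": -1}])

```text
time: 5.02
tcp_pos: [0.4882, -0.0431, 0.0626]
ee_rot: [[0.973, 0.23, 0.001], [0.23, -0.973, -0.0], [0.001, 0.0, -1.0]]
wrist_force: [-3.2, 0.3, 14.5]
width: 0.0002
grip_force: 7.4
```

Request:
apply_moves(series=[{"xyz": [0,0,-0.05],"delta_rot": [0,0,0],"claw": -1},{"xyz": [0,0,-0.3],"delta_rot": [0,0,0],"claw": -1},{"xyz": [0,0,-0.3],"delta_rot": [0,0,0],"claw": -1},{"xyz": [0,0,-0.15],"delta_rot": [0,0,0],"claw": -1},{"xyz": [0,0,0],"delta_rot": [0,0,0],"claw": -1}])

```text
time: 5.43
tcp_pos: [0.4892, -0.043, 0.124]
ee_rot: [[0.973, 0.23, 0.003], [0.23, -0.973, -0.0], [0.003, 0.001, -1.0]]
wrist_force: [0.4, -0.7, -0.6]
width: 0.0006
grip_force: 0.0
```

```bash
python3 -c "
from h import *
to(1,.0735)"
```

```text
5.4333 [ 0.48920104 -0.04303513  0.12397006] [ 0.42992398 -0.67248279 -0.63385112] -> [ 2.188 -1.577  0.679]
```

Request:
apply_moves(series=[{"xyz": [0.365,-0.263,0],"delta_rot": [0,0,0],"claw": -1},{"xyz": [0.365,-0.263,0],"delta_rot": [0,0,0],"claw": -1},{"xyz": [0.365,-0.263,0],"delta_rot": [0,0,0],"claw": -1},{"xyz": [0.365,-0.263,0],"delta_rot": [0,0,0],"claw": -1},{"xyz": [0.365,-0.263,0],"delta_rot": [0,0,0],"claw": -1},{"xyz": [0.365,-0.263,0],"delta_rot": [0,0,0],"claw": -1},{"xyz": [0,0,0],"delta_rot": [0,0,0],"claw": -1},{"xyz": [0,0,0],"delta_rot": [0,0,0],"claw": -1},{"xyz": [0,0,0],"delta_rot": [0,0,0],"claw": -1},{"xyz": [0,0,0],"delta_rot": [0,0,0],"claw": -1}])

```text
time: 6.27
tcp_pos: [0.6197, 0.1082, 0.1211]
ee_rot: [[0.974, 0.228, -0.002], [0.228, -0.974, -0.001], [-0.002, 0.001, -1.0]]
wrist_force: [-0.3, -0.3, -1.7]
width: 0.0003
grip_force: 0.0
```

```bash
python3 -c "
from h import *
to(1,.0735)"
```

```text
6.2667 [0.61973216 0.10824834 0.12105757] [-0.28097778 -0.2645286  -1.72541023] -> [ 0.034 -0.013  0.634]
```

Request:
apply_moves(series=[{"xyz": [0.03,-0.01,0.2],"delta_rot": [0,0,0],"claw": -1},{"xyz": [0,0,0.25],"delta_rot": [0,0,0],"claw": -1},{"xyz": [0,0,0.12],"delta_rot": [0,0,0],"claw": -1},{"xyz": [0,0,0.04],"delta_rot": [0,0,0],"claw": -1},{"xyz": [0,0,0],"delta_rot": [0,0,0],"claw": -1},{"xyz": [0,0,0],"delta_rot": [0,0,0],"claw": -1},{"xyz": [0,0,0],"delta_rot": [0,0,0],"claw": -1}])

```text
time: 6.85
tcp_pos: [0.6232, 0.111, 0.0771]
ee_rot: [[0.973, 0.229, 0.001], [0.229, -0.973, 0.0], [0.001, 0.0, -1.0]]
wrist_force: [1.1, 0.8, -0.0]
width: 0.0006
grip_force: 0.0
```

Request:
apply_moves(series=[{"xyz": [0,0,0.03],"delta_rot": [0,0,0],"claw": -1},{"xyz": [0,0,0.03],"delta_rot": [0,0,0],"claw": -1},{"xyz": [0,0,0.02],"delta_rot": [0,0,0],"claw": -1},{"xyz": [0,0,0.015],"delta_rot": [0,0,0],"claw": -1},{"xyz": [0,0,0.015],"delta_rot": [0,0,0],"claw": -1},{"xyz": [0,0,0.015],"delta_rot": [0,0,0],"claw": -1},{"xyz": [0,0,0],"delta_rot": [0,0,0],"claw": -1},{"xyz": [0,0,0],"delta_rot": [0,0,0],"claw": -1}])

```text
time: 7.52
tcp_pos: [0.6226, 0.111, 0.0668]
ee_rot: [[0.973, 0.23, -0.0], [0.23, -0.973, -0.0], [-0.0, 0.0, -1.0]]
wrist_force: [-0.8, -1.0, 2.9]
width: 0.0004
grip_force: 1.5
```

Request:
apply_moves(series=[{"xyz": [0,0,0.01],"delta_rot": [0,0,0],"claw": -1},{"xyz": [0,0,0.01],"delta_rot": [0,0,0],"claw": -1},{"xyz": [0,0,0],"delta_rot": [0,0,0],"claw": -1}])

```text
time: 7.77
tcp_pos: [0.6226, 0.111, 0.0653]
ee_rot: [[0.973, 0.23, 0.0], [0.23, -0.973, -0.0], [0.0, 0.0, -1.0]]
wrist_force: [-1.1, -0.8, 5.2]
width: 0.0007
grip_force: 1.9
```

Request:
apply_moves(series=[{"xyz": [0,0,0.01],"delta_rot": [0,0,0],"claw": -1},{"xyz": [0,0,0.01],"delta_rot": [0,0,0],"claw": -1},{"xyz": [0,0,0],"delta_rot": [0,0,0],"claw": -1}])

```text
time: 8.02
tcp_pos: [0.6226, 0.111, 0.0638]
ee_rot: [[0.973, 0.23, -0.0], [0.23, -0.973, -0.0], [-0.0, 0.0, -1.0]]
wrist_force: [-1.0, -0.5, 3.5]
width: 0.0003
grip_force: 1.8
```

Request:
apply_moves(series=[{"xyz": [0,0,0.01],"delta_rot": [0,0,0],"claw": -1},{"xyz": [0,0,0.008],"delta_rot": [0,0,0],"claw": -1},{"xyz": [0,0,0],"delta_rot": [0,0,0],"claw": -1},{"xyz": [0,0,0],"delta_rot": [0,0,0],"claw": -1}])

```text
time: 8.35
tcp_pos: [0.6227, 0.1111, 0.0628]
ee_rot: [[0.973, 0.23, 0.0], [0.23, -0.973, -0.0], [0.0, 0.0, -1.0]]
wrist_force: [-3.6, -1.1, 8.5]
width: 0.0005
grip_force: 4.0
```

Request:
apply_moves(series=[{"xyz": [0,0,0.008],"delta_rot": [0,0,0],"claw": -1},{"xyz": [0,0,0],"delta_rot": [0,0,0],"claw": -1},{"xyz": [0,0,0],"delta_rot": [0,0,0],"claw": -1}])

```text
time: 8.6
tcp_pos: [0.6227, 0.1111, 0.0627]
ee_rot: [[0.973, 0.23, 0.0], [0.23, -0.973, -0.0], [0.0, 0.0, -1.0]]
wrist_force: [-4.1, -1.2, 13.0]
width: 0.0008
grip_force: 6.4
```

Stopped at the same height as the first pin (TCP 0.0627), so this one is home. Lift and go to the third.

Request:
apply_moves(series=[{"xyz": [0,0,-0.05],"delta_rot": [0,0,0],"claw": -1},{"xyz": [0,0,-0.3],"delta_rot": [0,0,0],"claw": -1},{"xyz": [0,0,-0.3],"delta_rot": [0,0,0],"claw": -1},{"xyz": [0,0,-0.1],"delta_rot": [0,0,0],"claw": -1},{"xyz": [0,0,0],"delta_rot": [0,0,0],"claw": -1}])

```text
time: 9.02
tcp_pos: [0.6242, 0.1115, 0.1201]
ee_rot: [[0.973, 0.23, 0.004], [0.229, -0.973, 0.001], [0.004, -0.0, -1.0]]
wrist_force: [0.0, -0.3, -0.7]
width: 0.0005
grip_force: 0.0
```

```bash
python3 -c "
from h import *
to(2,.0765)"
```

```text
9.0167 [0.62415789 0.11154205 0.1200616 ] [ 0.04589568 -0.3307328  -0.73324105] -> [0.064 1.56  0.581]
```

Request:
apply_moves(series=[{"xyz": [0.016,0.35,0],"delta_rot": [0,0,0],"claw": -1},{"xyz": [0.016,0.35,0],"delta_rot": [0,0,0],"claw": -1},{"xyz": [0.016,0.35,0],"delta_rot": [0,0,0],"claw": -1},{"xyz": [0.016,0.35,0],"delta_rot": [0,0,0],"claw": -1},{"xyz": [0,0.16,0],"delta_rot": [0,0,0],"claw": -1},{"xyz": [0,0,0],"delta_rot": [0,0,0],"claw": -1},{"xyz": [0,0,0.2],"delta_rot": [0,0,0],"claw": -1},{"xyz": [0,0,0.15],"delta_rot": [0,0,0],"claw": -1},{"xyz": [0,0,0],"delta_rot": [0,0,0],"claw": -1},{"xyz": [0,0,0],"delta_rot": [0,0,0],"claw": -1}])

```text
time: 9.85
tcp_pos: [0.6531, -0.0003, 0.0907]
ee_rot: [[0.973, 0.231, -0.003], [0.231, -0.973, 0.0], [-0.002, -0.001, -1.0]]
wrist_force: [-0.0, 0.3, 0.1]
width: 0.0002
grip_force: 0.0
```

```bash
python3 -c "
from h import *
to(2,.0765)"
```

```text
9.85 [ 6.53060423e-01 -2.81549105e-04  9.06600950e-02] [-0.04252132  0.27156862  0.13778671] -> [0.033 0.02  0.189]
```

Request:
apply_moves(series=[{"xyz": [0.03,0.02,0.1],"delta_rot": [0,0,0],"claw": -1},{"xyz": [0,0,0.08],"delta_rot": [0,0,0],"claw": -1},{"xyz": [0,0,0],"delta_rot": [0,0,0],"claw": -1},{"xyz": [0,0,0],"delta_rot": [0,0,0],"claw": -1},{"xyz": [0,0,0],"delta_rot": [0,0,0],"claw": -1},{"xyz": [0,0,0],"delta_rot": [0,0,0],"claw": -1}])

```text
time: 10.35
tcp_pos: [0.6569, -0.0026, 0.0787]
ee_rot: [[0.973, 0.23, 0.0], [0.23, -0.973, -0.0], [0.0, 0.0, -1.0]]
wrist_force: [-0.5, 0.9, 0.4]
width: 0.0004
grip_force: 0.0
```

Request:
apply_moves(series=[{"xyz": [-0.01,-0.01,0.04],"delta_rot": [0,0,0],"claw": -1},{"xyz": [0,0,0.04],"delta_rot": [0,0,0],"claw": -1},{"xyz": [0,0,0.02],"delta_rot": [0,0,0],"claw": -1},{"xyz": [0,0,0.015],"delta_rot": [0,0,0],"claw": -1},{"xyz": [0,0,0.015],"delta_rot": [0,0,0],"claw": -1},{"xyz": [0,0,0.015],"delta_rot": [0,0,0],"claw": -1},{"xyz": [0,0,0],"delta_rot": [0,0,0],"claw": -1},{"xyz": [0,0,0],"delta_rot": [0,0,0],"claw": -1}])

```text
time: 11.02
tcp_pos: [0.6556, -0.0022, 0.0675]
ee_rot: [[0.973, 0.23, -0.0], [0.23, -0.973, -0.0], [-0.0, 0.0, -1.0]]
wrist_force: [-3.0, 0.5, 3.4]
width: 0.0006
grip_force: 1.6
```

Request:
apply_moves(series=[{"xyz": [0,0,0.01],"delta_rot": [0,0,0],"claw": -1},{"xyz": [0,0,0.01],"delta_rot": [0,0,0],"claw": -1},{"xyz": [0,0,0],"delta_rot": [0,0,0],"claw": -1}])

```text
time: 11.27
tcp_pos: [0.6556, -0.0021, 0.0659]
ee_rot: [[0.973, 0.23, -0.0], [0.23, -0.973, -0.0], [-0.0, 0.0, -1.0]]
wrist_force: [-2.4, 0.6, 4.1]
width: 0.0005
grip_force: 2.0
```

Request:
apply_moves(series=[{"xyz": [0,0,0.01],"delta_rot": [0,0,0],"claw": -1},{"xyz": [0,0,0.01],"delta_rot": [0,0,0],"claw": -1},{"xyz": [0,0,0],"delta_rot": [0,0,0],"claw": -1}])

```text
time: 11.52
tcp_pos: [0.6556, -0.0021, 0.0644]
ee_rot: [[0.973, 0.23, -0.0], [0.23, -0.973, -0.0], [-0.0, -0.0, -1.0]]
wrist_force: [-4.2, -0.3, 4.3]
width: 0.0002
grip_force: 1.9
```

Request:
apply_moves(series=[{"xyz": [0,0,0.01],"delta_rot": [0,0,0],"claw": -1},{"xyz": [0,0,0.01],"delta_rot": [0,0,0],"claw": -1},{"xyz": [0,0,0.005],"delta_rot": [0,0,0],"claw": -1},{"xyz": [0,0,0],"delta_rot": [0,0,0],"claw": -1},{"xyz": [0,0,0],"delta_rot": [0,0,0],"claw": -1}])

```text
time: 11.93
tcp_pos: [0.6557, -0.0021, 0.0629]
ee_rot: [[0.973, 0.23, -0.0], [0.23, -0.973, -0.0], [-0.0, 0.0, -1.0]]
wrist_force: [-4.2, -0.3, 7.6]
width: 0.0004
grip_force: 3.7
```

Request:
apply_moves(series=[{"xyz": [0,0,0.008],"delta_rot": [0,0,0],"claw": -1},{"xyz": [0,0,0],"delta_rot": [0,0,0],"claw": -1},{"xyz": [0,0,0],"delta_rot": [0,0,0],"claw": -1}])

```text
time: 12.18
tcp_pos: [0.6557, -0.0021, 0.0628]
ee_rot: [[0.973, 0.23, -0.0], [0.23, -0.973, -0.0], [-0.0, 0.0, -1.0]]
wrist_force: [-6.6, -0.8, 12.0]
width: 0.0004
grip_force: 6.0
```

Request:
apply_moves(series=[{"xyz": [0,0,0.004],"delta_rot": [0,0,0],"claw": -1},{"xyz": [0,0,0],"delta_rot": [0,0,0],"claw": -1},{"xyz": [0,0,-0.05],"delta_rot": [0,0,0],"claw": -1},{"xyz": [0,0,-0.3],"delta_rot": [0,0,0],"claw": -1},{"xyz": [0,0,-0.3],"delta_rot": [0,0,0],"claw": -1},{"xyz": [0,0,-0.1],"delta_rot": [0,0,0],"claw": -1},{"xyz": [0,0,0],"delta_rot": [0,0,0],"claw": -1}])

```text
time: 12.77
tcp_pos: [0.6577, -0.0019, 0.1201]
ee_rot: [[0.973, 0.23, 0.005], [0.23, -0.973, 0.0], [0.005, 0.001, -1.0]]
wrist_force: [-0.3, 1.1, 0.5]
width: 0.0001
grip_force: 0.0
```

```bash
python3 -c "
from h import *
to(3,.0765)"
```

```text
12.7667 [ 0.65771639 -0.00187283  0.12012135] [-0.30366455  1.05419797  0.46913806] -> [-2.52  -1.403  0.569]
```

Request:
apply_moves(series=[{"xyz": [-0.36,-0.2,0],"delta_rot": [0,0,0],"claw": -1},{"xyz": [-0.36,-0.2,0],"delta_rot": [0,0,0],"claw": -1},{"xyz": [-0.36,-0.2,0],"delta_rot": [0,0,0],"claw": -1},{"xyz": [-0.36,-0.2,0],"delta_rot": [0,0,0],"claw": -1},{"xyz": [-0.36,-0.2,0],"delta_rot": [0,0,0],"claw": -1},{"xyz": [-0.36,-0.2,0],"delta_rot": [0,0,0],"claw": -1},{"xyz": [-0.36,-0.2,0],"delta_rot": [0,0,0],"claw": -1},{"xyz": [0,0,0],"delta_rot": [0,0,0],"claw": -1},{"xyz": [0,0,0.2],"delta_rot": [0,0,0],"claw": -1},{"xyz": [0,0,0.15],"delta_rot": [0,0,0],"claw": -1}])

```text
time: 13.6
tcp_pos: [0.4476, 0.0567, 0.0908]
ee_rot: [[0.973, 0.23, 0.001], [0.23, -0.973, 0.0], [0.001, 0.0, -1.0]]
wrist_force: [0.1, -0.7, 0.4]
width: 0.0006
grip_force: 0.0
```

Request:
apply_moves(series=[{"xyz": [0,0,0],"delta_rot": [0,0,0],"claw": -1},{"xyz": [0,0,0],"delta_rot": [0,0,0],"claw": -1},{"xyz": [0,0,0],"delta_rot": [0,0,0],"claw": -1}])

```text
time: 13.85
tcp_pos: [0.4479, 0.0567, 0.0916]
ee_rot: [[0.973, 0.23, -0.0], [0.23, -0.973, 0.0], [-0.0, -0.0, -1.0]]
wrist_force: [-0.3, -0.3, -0.8]
width: 0.0009
grip_force: 0.0
```

```bash
python3 -c "
from h import *
to(3,.0765)"
```

```text
13.85 [0.44786087 0.05670057 0.09159883] [-0.25501597 -0.32432    -0.82082738] -> [ 0.027 -0.     0.201]
```

Request:
apply_moves(series=[{"xyz": [0.027,0,0.1],"delta_rot": [0,0,0],"claw": -1},{"xyz": [0,0,0.1],"delta_rot": [0,0,0],"claw": -1},{"xyz": [0,0,0],"delta_rot": [0,0,0],"claw": -1},{"xyz": [0,0,0],"delta_rot": [0,0,0],"claw": -1},{"xyz": [0,0,0],"delta_rot": [0,0,0],"claw": -1}])

```text
time: 14.27
tcp_pos: [0.4497, 0.0572, 0.0766]
ee_rot: [[0.973, 0.23, -0.0], [0.23, -0.973, -0.0], [-0.0, -0.0, -1.0]]
wrist_force: [-0.2, 0.1, -0.4]
width: 0.0006
grip_force: 0.0
```

Request:
apply_moves(series=[{"xyz": [0,0,0.03],"delta_rot": [0,0,0],"claw": -1},{"xyz": [0,0,0.03],"delta_rot": [0,0,0],"claw": -1},{"xyz": [0,0,0.015],"delta_rot": [0,0,0],"claw": -1},{"xyz": [0,0,0.015],"delta_rot": [0,0,0],"claw": -1},{"xyz": [0,0,0.015],"delta_rot": [0,0,0],"claw": -1},{"xyz": [0,0,0.015],"delta_rot": [0,0,0],"claw": -1},{"xyz": [0,0,0],"delta_rot": [0,0,0],"claw": -1},{"xyz": [0,0,0],"delta_rot": [0,0,0],"claw": -1}])

```text
time: 14.93
tcp_pos: [0.4497, 0.0571, 0.0677]
ee_rot: [[0.973, 0.23, 0.0], [0.23, -0.973, -0.0], [0.0, 0.0, -1.0]]
wrist_force: [-0.6, 0.1, 0.4]
width: 0.0006
grip_force: 0.2
```

Request:
apply_moves(series=[{"xyz": [0,0,0.01],"delta_rot": [0,0,0],"claw": -1},{"xyz": [0,0,0.01],"delta_rot": [0,0,0],"claw": -1},{"xyz": [0,0,0],"delta_rot": [0,0,0],"claw": -1}])

```text
time: 15.18
tcp_pos: [0.4498, 0.0571, 0.0662]
ee_rot: [[0.973, 0.23, 0.0], [0.23, -0.973, -0.0], [0.0, 0.0, -1.0]]
wrist_force: [-0.8, -0.3, 2.9]
width: 0.0006
grip_force: 1.7
```

Request:
apply_moves(series=[{"xyz": [0,0,0.01],"delta_rot": [0,0,0],"claw": -1},{"xyz": [0,0,0.01],"delta_rot": [0,0,0],"claw": -1},{"xyz": [0,0,0],"delta_rot": [0,0,0],"claw": -1}])

```text
time: 15.43
tcp_pos: [0.4497, 0.0571, 0.0646]
ee_rot: [[0.973, 0.23, 0.0], [0.23, -0.973, -0.0], [0.0, 0.0, -1.0]]
wrist_force: [-0.8, 0.5, 2.3]
width: 0.0003
grip_force: 1.5
```

Request:
apply_moves(series=[{"xyz": [0,0,0.01],"delta_rot": [0,0,0],"claw": -1},{"xyz": [0,0,0.01],"delta_rot": [0,0,0],"claw": -1},{"xyz": [0,0,0.006],"delta_rot": [0,0,0],"claw": -1},{"xyz": [0,0,0],"delta_rot": [0,0,0],"claw": -1}])

```text
time: 15.77
tcp_pos: [0.4498, 0.0571, 0.0628]
ee_rot: [[0.973, 0.23, 0.0], [0.23, -0.973, -0.0], [0.0, 0.0, -1.0]]
wrist_force: [-1.4, 0.6, 5.0]
width: 0.0002
grip_force: 2.5
```

Request:
apply_moves(series=[{"xyz": [0,0,0.008],"delta_rot": [0,0,0],"claw": -1},{"xyz": [0,0,0],"delta_rot": [0,0,0],"claw": -1},{"xyz": [0,0,0],"delta_rot": [0,0,0],"claw": -1}])

```text
time: 16.02
tcp_pos: [0.4498, 0.0572, 0.0626]
ee_rot: [[0.973, 0.23, 0.0], [0.23, -0.973, -0.0], [0.0, 0.0, -1.0]]
wrist_force: [-3.5, -0.7, 14.1]
width: 0.0009
grip_force: 6.8
```

Home. Lift clear and check with the wrist camera.

Request:
apply_moves(series=[{"xyz": [0,0,-0.05],"delta_rot": [0,0,0],"claw": -1},{"xyz": [0,0,-0.3],"delta_rot": [0,0,0],"claw": -1},{"xyz": [0,0.1,-0.5],"delta_rot": [0,0,0],"claw": -1},{"xyz": [-0.2,0.1,-0.45],"delta_rot": [0,0,0],"claw": -1},{"xyz": [-0.2,0.1,-0.45],"delta_rot": [0,0,0],"claw": -1},{"xyz": [-0.2,0.1,-0.45],"delta_rot": [0,0,0],"claw": -1},{"xyz": [0,0.1,-0.4],"delta_rot": [0,0,0],"claw": -1},{"xyz": [0,0,0],"delta_rot": [0,0,0],"claw": -1},{"xyz": [0,0,0],"delta_rot": [0,0,0],"claw": -1}])

```text
time: 16.77
tcp_pos: [0.4156, 0.0099, 0.2585]
ee_rot: [[0.974, 0.228, 0.004], [0.228, -0.974, -0.0], [0.004, 0.001, -1.0]]
wrist_force: [-0.6, -0.1, -1.6]
width: 0.0007
grip_force: 0.0
```

Run:
```python
from h import *
g=ctrl.read_camera("wrist");t=ctrl.read_camera("side")
m=ctrl.camera_model("wrist");print(proj(m,world(PB)))
a=cv2.resize(g[:240,120:440,::-1],(800,600),interpolation=cv2.INTER_CUBIC);cv2.imwrite("pics/w2.png",a)
cv2.imwrite("pics/s2.png",cv2.resize(t[140:260,170:330,::-1],(800,600),interpolation=cv2.INTER_CUBIC))
```

```text
[[314.06424629 124.68847045]
 [207.22753102 -38.57464998]
 [319.31705712 -47.20774805]
 [223.45063568 137.66600415]]
```

View pics/w2.png

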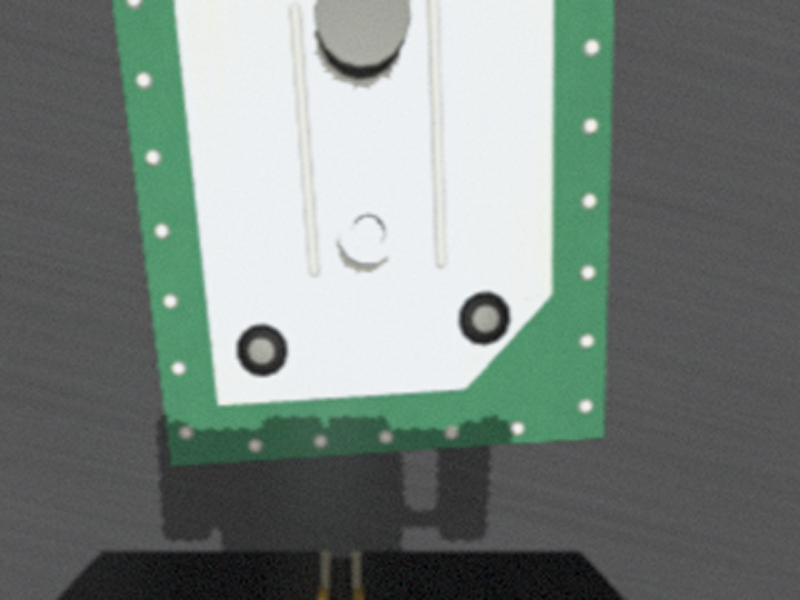

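View pics/s2.png

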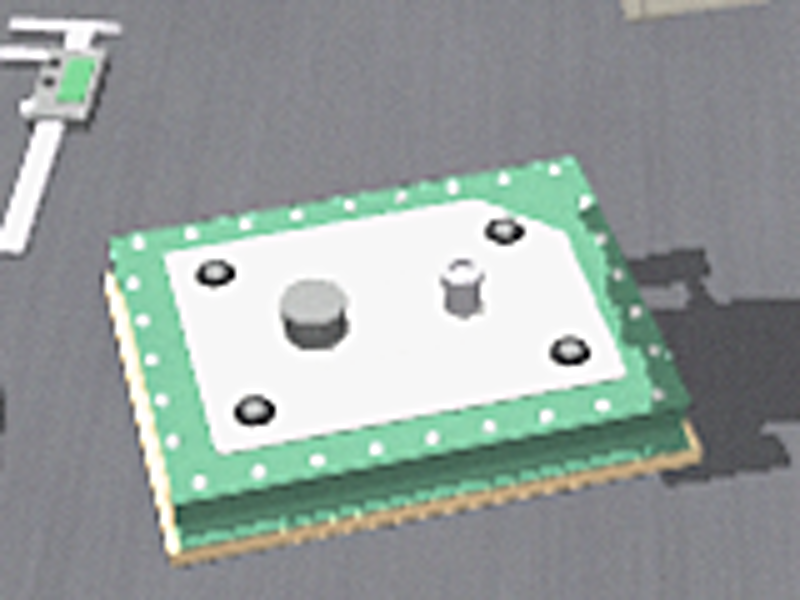

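The wrist picture shows the cut pin (485,318) and last pin (262,350) flush and centred in their flanges. The side picture shows all four pins low and alike at (505,231), (570,351), (215,272) and (255,410), with the tin and socket in place. Handing in.

```bash
python3 -c "
from workcell import ctrl
print(ctrl.job_done())"
```

```text
the job is handed in; nothing more can be done
None
```

I pressed all four pins home in the order asked (cut-off corner, opposite, third, last), each to its hard stop with a last reading of 12–15 N, left the tin and socket standing, and handed the job in after about 17 s of robot time.

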